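Put a tote of sanded rounds in the dust hood and open its blast gate

ROBOT

A 6-joint arm with a two-finger parallel gripper is mounted at the origin on the work surface. World frame = base frame: x ahead of the robot, y to its left, z up, the work surface at z = 0. Lengths are in m, angles in degrees, forces in N, time in s.
With the tool pointing down it reaches from about 0.4 to 0.825 m from the base axis. Payload 7 kg.
Tool frame: the origin (TCP) lies between the finger pads; the fingertips stand 22 mm ahead of it and the grasp point (between the pads) lies 3 mm ahead of it; z points along the fingers, y is the direction in which the jaws open and shut (so a half turn about z gives the same grasp; the last joint's range is limited). The gripper opens to 88 mm and grips with 3 to 60 N. Pads are 19 mm wide; open, the fingers measure 130 mm over their backs; the gripper's body (78 mm by 193 mm) begins 47 mm behind the grasp point.
Start: joints at [-48.696, 20.546, 0.682, 0, -70.136, -16.507], TCP at [0.283, -0.613, 0.249] pointing down, gripper open.
Joint ranges: [-176.03, 176.03], [-82.01, 121.73], [-58.28, 71.71], [-173.87, 95.51], [-174.79, -0.11], [-173.66, 173.66]. Speed limits (degrees/s): [136.94, 136.94, 172.46, 180, 180, 180].

INTERFACE

Orientations are given as [roll, pitch, yaw] about the fixed x, y, z axes, in that order (R = Rz(yaw) Ry(pitch) Rx(roll)).
In Python, from plant import telemetry, cams, r gives the robot as it stands.
- The arm moves only by the tool carry_out, never from a script. Its argument "commands" is one flat list of numbers, 5 for each row, row after row: the shift along the world's x, y, z as a fraction of full scale, then the turn about the world's z as a fraction of full scale, then the gripper's target within -1 to 1 (shut at 1, half-way at 0, fully open at -1). In form: [x, y, z, turn, claw, x, y, z, turn, claw, ...]. A call has 1 to 8 rows; each row shifts and turns the commanded pose from where the row before left it; what a row does not reach is not made up. Full scale, the value 1, is 0.04 m for a shift and 4 degrees for a turn. A row lasts 1/10 s, in which the tool goes at most 50 mm and 8.59 degrees, less where a joint would pass 70% of its speed; a pose out of reach is approached as far as the arm can. A call with a number of a shift or a turn outside -1 to 1 is refused whole. A call with a gripper value outside its range is refused whole. The fingers move at their own pace and stop on an object; "grip_force" is the grip in N (left out, the last holds). Time passes only in rows, so rows that do not move let the fingers close. It gives the time, the measured TCP pose, the force and the opening at its end, in the units of the state.
- telemetry.get_state(): the state, without advancing time (a new reading comes with each control period).
- cams.capture(name): name is "scene" or "top" or "wrist"; returns a dict with "frame" (400x640x3 uint8, red, green, blue), "camera_matrix" (3x3 intrinsics, pixels), "camera_from_world" (4x4, takes a point from world to camera coordinates); the wrist camera has in their place "mount" (4x4, takes a point from camera to tool coordinates, whose origin is the TCP and whose axes are the flange's). Camera axes: x right, y down, z forward; pixel columns grow to the right and rows downward; lengths in m; the calibration is good to about 2 mm. A picture is of the moment at which its call begins: read the wrist's pose just before it. There is no depth.
- r.close_job(): hands the job in, once; it reports no verdict.
The state is a dict: "time_s": time; "joints": joint angles; "qd": joint speeds; "joint_torque": joint torques, N m; "tcp_pos": TCP position; "eef_rot": TCP orientation; "contact_force": force on the tool from outside, world axes, zero at the start; "moment": the same for the moment, N m; "gripper_width": finger opening in m.
Only numpy, scipy, OpenCV 4.12 (cv2) and the standard library are available. Lean on these libraries where they do the work, as an engineer would, in place of code of your own. Each camera call takes 0.05 s, during which the arm holds its last target. There are 200 camera calls.

TASK

Carry the open wooden tote of freshly sanded wooden rounds, level and without spilling any, into the clear bench dust hood: stand it gently on the deck and slide it in, end first, until it rests squarely against the slotted baffle at the back, without shoving the baffle off its setting. Open the blast gate on top of the hood fully by its black knob, so that the dust is drawn off. Leave the cork sanding block where it lies.

Things in the scene. Friction and masses are not known exactly. Their poses are not given: they have to be found in the camera images.
- tote_bar (a point): Centre of the carrying bar of the loose wooden tote, the place to lift it: the bar runs along the tote's x between the two end boards, 140 mm free, 20 mm thick (y), 24 mm tall, this centre 90 mm above the tote's underside. x along the tote, z up.
- tote: The tote, origin at the centre of its underside. 160 mm long (x), 116 wide (y), 106 high overall, 0.3 to 0.65 kg. Open top: side walls 42 mm high, 8 thick. End boards 10 mm thick, full width up to 42 mm, then narrowing (gable) to about 40 mm at the top. Both ends are alike; either may go in first.
- disc0: One of six loose sanded wooden rounds in the tote, 40 mm across, 14 mm thick, 12 g; origin at the centre of its underside.
- disc1: One of six loose sanded wooden rounds in the tote, 40 mm across, 14 mm thick, 12 g; origin at the centre of its underside.
- disc2: One of six loose sanded wooden rounds in the tote, 40 mm across, 14 mm thick, 12 g; origin at the centre of its underside.
- disc3: One of six loose sanded wooden rounds in the tote, 40 mm across, 14 mm thick, 12 g; origin at the centre of its underside.
- disc4: One of six loose sanded wooden rounds in the tote, 40 mm across, 14 mm thick, 12 g; origin at the centre of its underside.
- disc5: One of six loose sanded wooden rounds in the tote, 40 mm across, 14 mm thick, 12 g; origin at the centre of its underside.
- hood: Bench dust hood, fixed, open at the front. Origin on the bench under the middle of the roof's front edge; x into the hood, z up. Deck flat, 20 mm high, 230 wide, from x = -160 (open apron) to 330 mm. Clear side panes, 218 mm apart inside, from x = 0 back. On the roof from x = 215 mm back: gate body and a round fan (106 mm, centre x = 275) up to 287 mm above the bench.
- roof_edge (a point): Middle of the underside of the roof's front edge, 185 mm above the bench, axes as the hood's. The clear roof and its front header reach up to 197 mm. An upright hand is stopped by this edge: to reach under it, lean the hand back so that the fingers point forward and down (35 to 45 deg off upright).
- baffle_face (a point): Point on the front face of the slotted steel baffle in the hood, mid-width, 35 mm above the bench; axes as the hood's. Upright panel 200 mm wide, 175 to 197 mm behind the roof's front edge (setting varies), held by friction: a push over about 12 N shoves it back. The tote slides on the deck at 1 to 7 N. Tote home: its near end is 15 to 37 mm inside the roof's edge.
- sanding_block: Cork sanding block 110 x 60 x 30 mm lying near the tote, origin under its centre. To be left alone.
- gate (a joint): Opening of the blast gate in m: 0 shut, 0.080 fully open (end stop). The flat blade slides straight towards the hood's front (hood -x) over the roof, resists with about 4 N and stays where it is left. Starts shut or up to 15 mm open.
- gate_knob (a point): Grip point on the axis of the gate's black knob, an upright cylinder 22 mm across and 42 mm tall on the front end of the blade; this point is 25 mm above the blade, 227 mm above the bench. Shut, it is 145 mm behind the roof's front edge, open 65 mm. Axes as the hood's.
There are look-alikes about, which are no part of the job. Leave any green or pink look-alike of the disc0 alone.

How it is judged (in metres and radians):
At the end, for the whole second after the job is handed in: The tote stands upright and still on the hood's deck, square to the hood within 0.05 rad, its far end within 3 mm of the baffle; all six rounds lie inside it; the blast gate is open at least 76 of its 80 mm (x of tote in the frame of baffle_face between -0.083 and -0.07 m and z of tote in the frame of hood between 0.015 and 0.025 m and angle between the x axis of tote and the x axis of hood, either way round below 0.05 rad and angle between tote's own z axis and vertical below 0.05 rad and linear speed of tote below 0.02 m/s and value of joint gate above 0.076 m and x of disc0 in the frame of tote between -0.07 and 0.07 m and y of disc0 in the frame of tote between -0.05 and 0.05 m and z of disc0 in the frame of tote between -0.002 and 0.042 m and x of disc1 in the frame of tote between -0.07 and 0.07 m and y of disc1 in the frame of tote between -0.05 and 0.05 m and z of disc1 in the frame of tote between -0.002 and 0.042 m and x of disc2 in the frame of tote between -0.07 and 0.07 m and y of disc2 in the frame of tote between -0.05 and 0.05 m and z of disc2 in the frame of tote between -0.002 and 0.042 m and x of disc3 in the frame of tote between -0.07 and 0.07 m and y of disc3 in the frame of tote between -0.05 and 0.05 m and z of disc3 in the frame of tote between -0.002 and 0.042 m and x of disc4 in the frame of tote between -0.07 and 0.07 m and y of disc4 in the frame of tote between -0.05 and 0.05 m and z of disc4 in the frame of tote between -0.002 and 0.042 m and x of disc5 in the frame of tote between -0.07 and 0.07 m and y of disc5 in the frame of tote between -0.05 and 0.05 m and z of disc5 in the frame of tote between -0.002 and 0.042 m); the robot touches nothing.
It fails at once if the baffle is shoved more than 3 mm off its setting (distance of baffle_face from where it was at the start of the episode above 0.003 m).
It fails at once if the tote is tipped more than 0.3 rad (angle between tote's own z axis and vertical above 0.3 rad).
It fails at once if the tote is let go while still more than 10 mm above the deck's height (height (world z) of tote above 0.03 m and contact force between tote and the fingers below 0.05 N and contact force between tote and the arm below 0.05 N).
It fails at once if the tote is banged on the hood (over 150 N) (contact force between tote and hood above 150 N).
It fails at once if the sanding block is moved more than 30 mm (distance of sanding_block from where it was at the start of the episode above 0.03 m).
It also fails if it takes over 66 s, if anything falls off the work surface, if the arm or the gripper's body presses on something with over 40 N, if the wrist force passes 120 N, or if a joint passes its speed limit or range.

## Working session

There is one attempt and no reset: what is moved stays moved. The work goes in short steps, Python scripts to look and compute and a tool call to move; the robot and the scene stay as the last step left them, time stands still between calls to the robot, and variables do not carry over. Pictures are saved under pics/ and viewed, about 8 in all and at most 12, crops included, and the job is handed in when it is done.

Besides the shell and the picture viewer there is one more tool, called as name(argument=value, ...) on one line, values as JSON. carry_out: Moves the arm, as the interface text tells. Shift numbers are shares of 0.04 m and turn numbers shares of 4 degrees, none past 1 either way. Its arguments: {"type":"object","properties":{"commands":{"type":"array"},"grip_force":{"type":"number"}},"required":["commands"]}

```bash
ls; mkdir -p pics
cat > h.py <<'E'
import numpy as np, cv2
from plant import telemetry, cams, r
def cap(n,f=None):
    d=cams.capture(n)
    if f: cv2.imwrite('pics/'+f,d['frame'][:,:,::-1])
    return d
def ray(d,u,v):
    K=np.array(d['camera_matrix']);T=np.array(d['camera_from_world'])
    c=-T[:3,:3].T@T[:3,3]; w=T[:3,:3].T@np.linalg.solve(K,[u,v,1.]); return c,w
def onz(d,u,v,z):
    c,w=ray(d,u,v); return c+w*(z-c[2])/w[2]
def proj(d,p):
    K=np.array(d['camera_matrix']);T=np.array(d['camera_from_world'])
    q=K@(T[:3,:3]@np.array(p)+T[:3,3]); return q[:2]/q[2]
def st():
    s=telemetry.get_state(); return s
E
python3 - <<'E'
from h import *
a=cap('scene','s0.png');b=cap('top','t0.png')
for d in(a,b):print(ray(d,320,200))
s=st();print(s['tcp_pos'],s['eef_rot'],s['contact_force'],s['time_s'],s['gripper_width'])
import pickle;pickle.dump((a,b),open('c0.pkl','wb'))
E
```

```text
pics
(array([0.79445432, 0.64129746, 0.96978924]), array([-0.26305324, -0.53030741, -0.80652868]))
(array([0.44797435, 0.14456968, 1.28802755]), array([ 0.059173  ,  0.00194702, -0.99828282]))
[ 0.28290607 -0.61238086  0.24770169] [ 1.79911915e+02 -6.25661255e-03 -1.55209835e+02] [ 0.56233349  0.42024084 -0.04070527] 0.1 0.0879562114446666
```

View pics/s0.png

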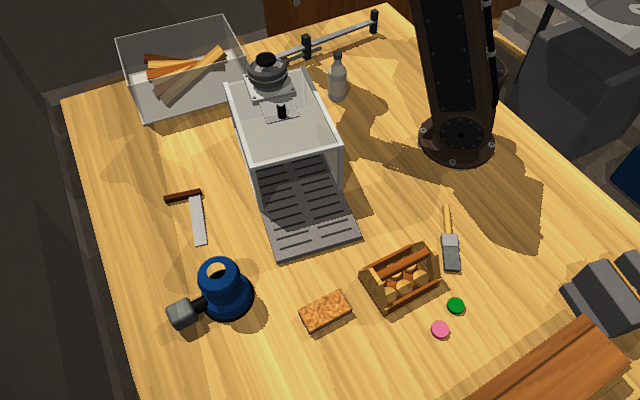

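View pics/t0.png

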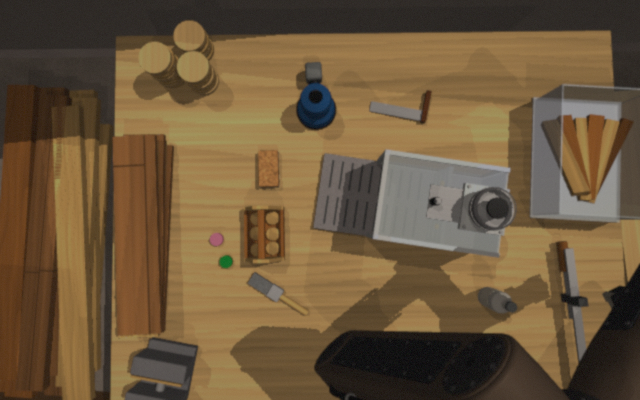

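The hood is at scene (290,150) / top (415,205), and its knob at scene (282,112) / top (433,202). The tote is at scene (400,275) / top (264,236), the cork block at scene (325,312) / top (268,168). The green and pink discs beside the tote are the look-alikes. The rounds that count are the six wooden ones inside the tote. I'll enlarge to confirm.

Run:
```python
from h import *
import pickle
a,b=pickle.load(open('c0.pkl','rb'))
f=b['frame'][140:280,205:525,::-1]; cv2.imwrite('pics/tc.png',cv2.resize(f,None,fx=2.5,fy=2.5,interpolation=cv2.INTER_CUBIC))
f=a['frame'][50:320,220:460,::-1]; cv2.imwrite('pics/sc.png',cv2.resize(f,None,fx=2.2,fy=2.2,interpolation=cv2.INTER_CUBIC))
for n,u,v,z in [('blk',268,168,.03),('tote',264,236,.09),('deckL',323,153,.02),('deckR',313,229,.02),('roofL',383,153,.197),('roofR',375,240,.197),('knob',433,202,.244),('backL',508,168,.197)]: print(n,onz(b,u,v,z).round(4))
for n,u,v,z in [('tote',400,265,.1),('deckA',278,262,.02),('deckB',362,240,.02),('knob',282,106,.244)]: print('s',n,onz(a,u,v,z).round(4))
```

```text
blk [0.6213 0.3021 0.03  ]
tote [0.419  0.3073 0.09  ]
deckL [0.6662 0.1358 0.02  ]
deckR [0.436  0.1694 0.02  ]
roofL [ 0.6336 -0.0201  0.197 ]
roofR [0.4069 0.0059 0.197 ]
knob [ 0.5007 -0.1348  0.244 ]
backL [ 0.5893 -0.3468  0.197 ]
s tote [0.4362 0.3161 0.1   ]
s deckA [0.664  0.1359 0.02  ]
s deckB [0.4489 0.1802 0.02  ]
s knob [ 0.5067 -0.1363  0.244 ]
```

View pics/tc.png

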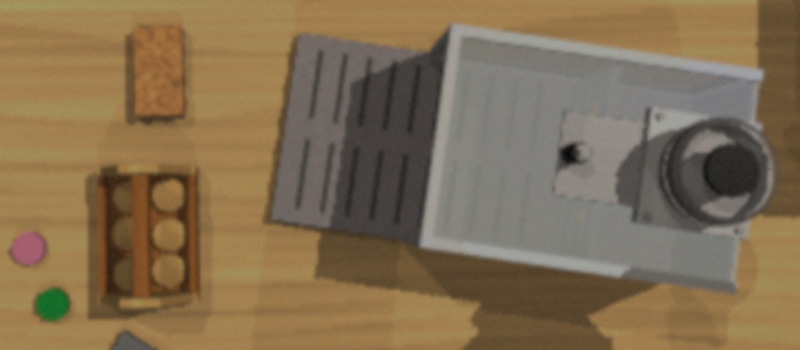

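View pics/sc.png

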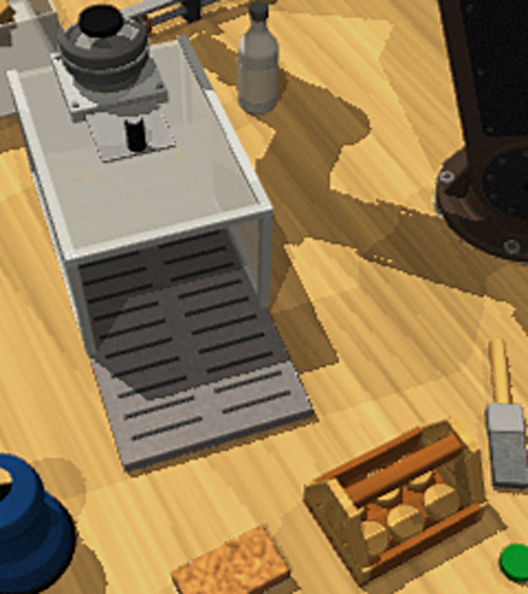

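Top crop: the tote's long axis lies along world x. The deck's front corners are at crop (300,35) and (270,222), and the knob is at (573,153). Scene crop: six wooden rounds are in the tote, and the front of the hood is open. The moves only shift and turn about z, so I can't command a lean directly. I'll first test, in free air, whether pushing past the reach limit leans the hand and whether the lean stays.

carry_out(commands=[0.3, -0.65, 0.3, 0, -1, 0.3, -0.65, 0.3, 0, -1, 0.3, -0.65, 0.3, 0, -1, 0.3, -0.65, 0, 0, -1, 0.3, -0.65, 0, 0, -1, 0.3, -0.65, 0, 0, -1, 0.3, -0.65, 0, 0, -1, 0.3, -0.65, 0, 0, -1])

```text
time_s: 0.9
tcp_pos: [0.3794, -0.8215, 0.2838]
eef_rot: [179.9, -0.0, -155.2]
contact_force: [0.1, -0.3, -0.1]
gripper_width: 0.0877
```

Run:
```python
from h import *
s=st()
for k in('time_s','joints','tcp_pos','eef_rot'):print(k,np.round(s[k],3))
```

```text
time_s 0.9
joints [-5.2979e+01  4.4443e+01  4.5867e+01 -9.0000e-03 -9.1484e+01 -1.2224e+01]
tcp_pos [ 0.379 -0.822  0.284]
eef_rot [ 1.79939e+02 -4.00000e-03 -1.55202e+02]
```

carry_out(commands=[0.4, -0.8, 0, 0, -1, 0.4, -0.8, 0, 0, -1, 0.4, -0.8, 0, 0, -1, 0.4, -0.8, 0, 0, -1, 0.4, -0.8, 0, 0, -1, 0.4, -0.8, 0, 0, -1])

```text
time_s: 1.5
tcp_pos: [0.4352, -0.9273, 0.2451]
eef_rot: [-174.8, -0.5, -155.2]
contact_force: [0.8, -0.5, 0.2]
gripper_width: 0.088
```

Run:
```python
from h import *
s=st()
for k in('time_s','joints','tcp_pos','eef_rot'):print(k,np.round(s[k],3))
```

```text
time_s 1.5
joints [-53.512  59.916  71.633   1.582 -96.731 -11.438]
tcp_pos [ 0.435 -0.927  0.245]
eef_rot [-174.802   -0.53  -155.227]
```

carry_out(commands=[-0.4, 0.8, 0, 0, -1, -0.4, 0.8, 0, 0, -1, 0, 0, 0, 0, -1])

```text
time_s: 1.8
tcp_pos: [0.4046, -0.8666, 0.2425]
eef_rot: [-175.6, -0.6, -155.2]
contact_force: [1.4, -1.5, 0.7]
gripper_width: 0.0877
```

Run:
```python
from h import *
from scipy.spatial.transform import Rotation as R
s=st()
for k in('time_s','joints','tcp_pos','eef_rot'):print(k,np.round(s[k],3))
print(R.from_euler('xyz',s['eef_rot'],degrees=True).as_matrix().round(3))
```

```text
time_s 1.8
joints [-52.806  47.737  46.345   1.584 -84.404 -12.47 ]
tcp_pos [ 0.405 -0.867  0.242]
eef_rot [-175.555   -0.64  -155.204]
[[-0.908 -0.419  0.022]
 [-0.419  0.905 -0.075]
 [ 0.011 -0.077 -0.997]]
```

Useful result: the hand leaned 4.4° at the reach limit and the lean stayed. It can be built up there and then turned about z to point into the hood. My plan is to carry the tote upright onto the apron, open the gate, then lean the hand and push the tote home. Next I measure the poses.

Run:
```python
from h import *
import pickle
a,b=pickle.load(open('c0.pkl','rb'))
T=lambda x,y:(205+x/2.5,140+y/2.5); S=lambda x,y:(220+x/2.2,50+y/2.2)
def p(n,d,uv,z): q=onz(d,*uv,z);print(n,q.round(4));return q
L=p('deckL t',b,T(300,35),.02);R=p('deckR t',b,T(270,222),.02)
L2=p('deckL s',a,S(127,466),.02);R2=p('deckR s',a,S(316,411),.02)
rl=p('roofL t',b,T(453,26),.197);rr=p('roofR t',b,T(421,247),.197)
rl2=p('roofL s',a,S(68,257),.197);rr2=p('roofR s',a,S(272,211),.197)
for u,v in((L,R),(L2,R2),(rl,rr),(rl2,rr2)):
  d=u-v;print('w',np.linalg.norm(d).round(4),'hood x deg',np.degrees(np.arctan2(-d[0],d[1])).round(2),'mid',((u+v)/2).round(4))
p('knob t',b,T(570,153),.244);p('knob s',a,S(133,121),.244)
p('bar0',b,T(140,174),.102);p('bar1',b,T(140,299),.102)
p('bar s near',a,S(355,494),.102);p('bar s far',a,S(455,442),.102)
# bar mask
hsv=cv2.cvtColor(b['frame'],cv2.COLOR_RGB2HSV)
sub=hsv[205:264,240:290]; m=((sub[...,0]<13)&(sub[...,1]>140)).astype(np.uint8)
n,l,s,c=cv2.connectedComponentsWithStats(m)
for i in range(1,n):
  if s[i,4]>30:
    pts=np.argwhere(l==i)[:,::-1].astype(np.float32)+[240,205]; vx,vy,x,y=cv2.fitLine(pts.astype(np.float32),2,0,.01,.01).ravel()
    print(s[i],(c[i]+[240,205]).round(1), np.degrees(np.arctan2(vx,vy)).round(1))
    for k in(-20,20):print(onz(b,x+np.sign(vy)*vx*k,y+abs(vy)*k,.102).round(4))
```

```text
deckL t [0.6631 0.1298 0.02  ]
deckR t [0.4366 0.1694 0.02  ]
deckL s [0.6644 0.1351 0.02  ]
deckR s [0.4403 0.1741 0.02  ]
roofL t [ 0.6403 -0.0287  0.197 ]
roofR t [0.4101 0.01   0.197 ]
roofL s [ 0.6405 -0.0293  0.197 ]
roofR s [0.4154 0.0152 0.197 ]
w 0.2299 hood x deg -99.91 mid [0.5499 0.1496 0.02  ]
w 0.2275 hood x deg -99.86 mid [0.5524 0.1546 0.02  ]
w 0.2335 hood x deg -99.54 mid [ 0.5252 -0.0093  0.197 ]
w 0.2294 hood x deg -101.2 mid [ 0.528  -0.0071  0.197 ]
knob t [ 0.5027 -0.1348  0.244 ]
knob s [ 0.5086 -0.1414  0.244 ]
bar0 [0.4936 0.3137 0.102 ]
bar1 [0.3535 0.3145 0.102 ]
bar s near [0.4867 0.3169 0.102 ]
bar s far [0.3623 0.316  0.102 ]
```

carry_out(commands=[0.3, 1, 0.6, -0.4, -1, 0.3, 1, 0.6, -0.4, -1, 0.3, 1, 0.6, -0.4, -1, 0.3, 1, 0.6, -0.4, -1, 0.3, 1, 0.6, -0.4, -1, 0.3, 1, 0.6, -0.4, -1, 0.3, 1, 0.6, -0.4, -1, 0.3, 1, 0, -0.4, -1])

```text
time_s: 2.6
tcp_pos: [0.5054, -0.5521, 0.4214]
eef_rot: [-174.4, -0.3, -168.1]
contact_force: [0.9, 0.1, 0.5]
gripper_width: 0.0876
```

carry_out(commands=[0, 1, 0, -0.4, -1, 0, 1, 0, -0.4, -1, 0, 1, 0, -0.4, -1, 0, 1, 0, -0.4, -1, 0, 1, 0, -0.4, -1, 0, 1, 0, -0.4, -1, 0, 1, 0, -0.4, -1, 0, 1, 0, -0.3, -1])

```text
time_s: 3.4
tcp_pos: [0.5044, -0.2313, 0.4169]
eef_rot: [-174.7, -0.5, 179.5]
contact_force: [1.4, -0.3, 1.1]
gripper_width: 0.0876
```

carry_out(commands=[0, 1, 0, 0, -1, 0, 1, 0, 0, -1, 0, 1, 0, 0, -1, 0, 1, 0, 0, -1, 0, 1, 0, 0, -1, 0, 1, 0, 0, -1, 0, 1, 0, 0, -1, 0, 1, 0, 0, -1])

```text
time_s: 4.2
tcp_pos: [0.5043, 0.089, 0.4171]
eef_rot: [-174.8, -0.5, 179.6]
contact_force: [0.9, 0.7, 0.6]
gripper_width: 0.0876
```

carry_out(commands=[-0.34, 0.94, -0.2, 0, -1, -0.34, 0.94, -0.5, 0, -1, -0.34, 0.94, -0.7, 0, -1, -0.34, 0.94, -0.7, 0, -1, -0.34, 0.94, -0.7, 0, -1, -0.33, 0.93, -0.7, 0, -1, 0, 0, -0.7, 0, -1, 0, 0, -0.7, 0, -1])

```text
time_s: 5.0
tcp_pos: [0.4228, 0.314, 0.2195]
eef_rot: [-174.7, -0.5, 179.7]
contact_force: [0.1, 0.5, 0.4]
gripper_width: 0.0879
```

Run:
```python
from h import *
from scipy.spatial.transform import Rotation as R
s=st();M=R.from_euler('xyz',s['eef_rot'],degrees=True).as_matrix()
d=cap('wrist','w1.png')
print(s['tcp_pos'],M.round(3))
m=np.array(d['mount']);K=np.array(d['camera_matrix']);print(m.round(3))
W=np.eye(4);W[:3,:3]=M;W[:3,3]=s['tcp_pos'];d['camera_from_world']=np.linalg.inv(W@m)
for q in[(.4235-.07,.3145,.102),(.4235,.3145,.102),(.4235+.07,.3145,.102)]:print(proj(d,q))
import pickle;pickle.dump(d,open('w1.pkl','wb'))
```

```text
[0.42283476 0.31402817 0.2195415 ] [[-1.     0.004 -0.009]
 [ 0.005  0.996 -0.091]
 [ 0.009 -0.092 -0.996]]
[[-0.    -0.952 -0.305  0.083]
 [ 1.    -0.    -0.001  0.001]
 [ 0.001 -0.305  0.952 -0.135]
 [ 0.     0.     0.     1.   ]]
[329.28574804 123.32027569]
[328.64499187 206.27487784]
[328.09687127 277.23654638]
```

View pics/w1.png

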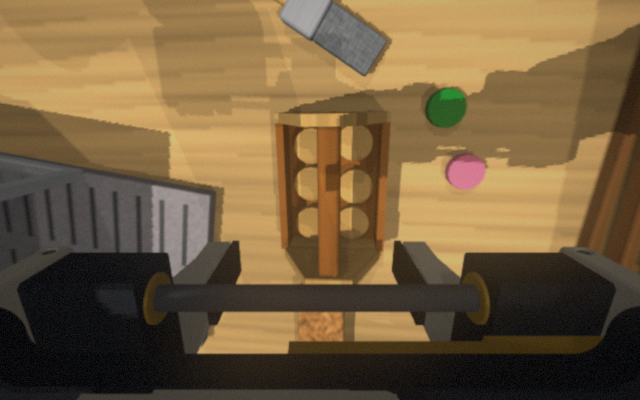

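The wrist view shows the bar centred at u=329, running from v=122 to v=276. That matches my projected bar at (328.6, 206) to within a pixel or two, so I descend and grip.

carry_out(commands=[0, 0, -0.7, 0, -1, 0, 0, -0.7, 0, -1, 0, 0, -0.7, 0, -1, 0, 0, -0.7, 0, -1, 0, 0, -0.36, 0, -1, 0, 0, 0, 0, 1, 0, 0, 0, 0, 1, 0, 0, 0, 0, 1], grip_force=30)

```text
time_s: 5.85
tcp_pos: [0.424, 0.3132, 0.0955]
eef_rot: [-174.8, -0.4, 179.6]
contact_force: [0.4, 0.0, 0.3]
gripper_width: 0.0692
```

carry_out(commands=[0, 0, 0, 0, 1, 0, 0, 0, 0, 1, 0, 0, 0, 0, 1])

```text
time_s: 6.15
tcp_pos: [0.4234, 0.3126, 0.0945]
eef_rot: [-174.8, -0.5, 179.6]
contact_force: [-0.3, -0.1, 0.5]
gripper_width: 0.0449
```

carry_out(commands=[0, 0, 0, 0, 1, 0, 0, 0, 0, 1, 0, 0, 0, 0, 1, 0, 0, 0, 0, 1, 0, 0, 0, 0, 1])

```text
time_s: 6.65
tcp_pos: [0.4233, 0.3129, 0.0941]
eef_rot: [-174.8, -0.5, 179.6]
contact_force: [-0.7, 0.8, -0.0]
gripper_width: 0.0208
```

carry_out(commands=[0, 0, 0.1, 0, 1, 0, 0, 0.2, 0, 1, 0, 0, 0.2, 0, 1])

```text
time_s: 6.95
tcp_pos: [0.4228, 0.3116, 0.1141]
eef_rot: [-174.6, -0.6, 179.6]
contact_force: [-0.1, 0.4, -5.0]
gripper_width: 0.0198
```

carry_out(commands=[0, 0, 0.3, 0, 1, 0, 0, 0.4, 0, 1, 0, 0, 0.4, 0.3, 1, 0, 0, 0.3, 0.5, 1, 0, 0, 0.2, 0.7, 1, 0.05, -0.1, 0, 0.8, 1, 0.1, -0.2, 0, 0.8, 1, 0.1, -0.2, 0, 0.8, 1])

```text
time_s: 7.75
tcp_pos: [0.4332, 0.2921, 0.1789]
eef_rot: [-174.7, -0.5, -164.7]
contact_force: [-0.8, 0.4, -4.8]
gripper_width: 0.02
```

carry_out(commands=[0.1, -0.2, 0, 0.8, 1, 0.1, -0.2, 0, 0.8, 1, 0.1, -0.2, 0, 0.8, 1, 0.1, -0.2, 0, 0.8, 1, 0.1, -0.2, 0, 0.8, 1, 0.1, -0.2, 0, 0.8, 1, 0.1, -0.2, 0, 0.8, 1, 0.1, -0.2, 0, 0.8, 1])

```text
time_s: 8.55
tcp_pos: [0.4652, 0.2278, 0.1788]
eef_rot: [-174.7, -0.5, -139.1]
contact_force: [1.7, 0.3, -5.4]
gripper_width: 0.0196
```

carry_out(commands=[0.1, -0.3, 0, 0.8, 1, 0.1, -0.3, 0, 0.8, 1, 0.1, -0.3, 0, 0.8, 1, 0.1, -0.3, 0, 0.8, 1, 0.1, -0.3, 0, 0.8, 1, 0.1, -0.3, 0, 0.8, 1, 0.1, -0.3, 0, 0.8, 1, 0.05, -0.2, 0, 0.4, 1])

```text
time_s: 9.35
tcp_pos: [0.4951, 0.1353, 0.1788]
eef_rot: [-174.7, -0.5, -115.1]
contact_force: [0.2, -0.4, -5.1]
gripper_width: 0.0197
```

Run:
```python
from h import *
from scipy.spatial.transform import Rotation as R
s=st();M=R.from_euler('xyz',s['eef_rot'],degrees=True).as_matrix()
print(s['time_s'],s['tcp_pos'],s['contact_force'],s['joints'],M.round(3))
a=cap('scene','s1.png')
```

```text
9.35 [0.49509568 0.13533024 0.17877892] [ 0.18421206 -0.35393017 -5.1215577 ] [ 40.88887229   6.68947946 -30.48943851   6.44370616 -51.31682532
 -69.97387605] [[-0.425 -0.902  0.079]
 [-0.905  0.422 -0.047]
 [ 0.009 -0.092 -0.996]]
```

carry_out(commands=[0.13, -0.26, 0, 0.5, 1, 0.13, -0.26, 0, 0.5, 1, 0.13, -0.26, 0, 0.5, 1, 0.13, -0.26, 0, 0.5, 1, 0.13, -0.26, 0, 0.5, 1, 0.13, -0.26, 0, 0.5, 1, 0.13, -0.26, 0, 0.5, 1, 0.11, -0.26, 0, 0.4, 1])

```text
time_s: 10.2
tcp_pos: [0.5373, 0.0601, 0.1779]
eef_rot: [-174.6, 0.3, -99.7]
contact_force: [-9.0, 47.7, -14.4]
gripper_width: 0.0232
```

carry_out(commands=[0, 0, -0.2, 0, 1, 0, 0, -0.3, 0, 1, 0, 0, -0.3, 0, 1, 0, 0, -0.2, 0, 1, 0, 0, -0.2, 0, 1, 0, 0, 0, 0, 1])

```text
time_s: 10.8
tcp_pos: [0.5357, 0.0528, 0.129]
eef_rot: [-174.8, -0.6, -99.6]
contact_force: [-0.2, -0.3, -4.2]
gripper_width: 0.0196
```

Run:
```python
from h import *
a=cap('scene');f=a['frame'][90:320,200:460,::-1];cv2.imwrite('pics/s2.png',cv2.resize(f,None,fx=2.5,fy=2.5,interpolation=cv2.INTER_CUBIC))
print(st()['tcp_pos'])
```

```text
[0.5359335  0.05292001 0.12959036]
```

View pics/s2.png

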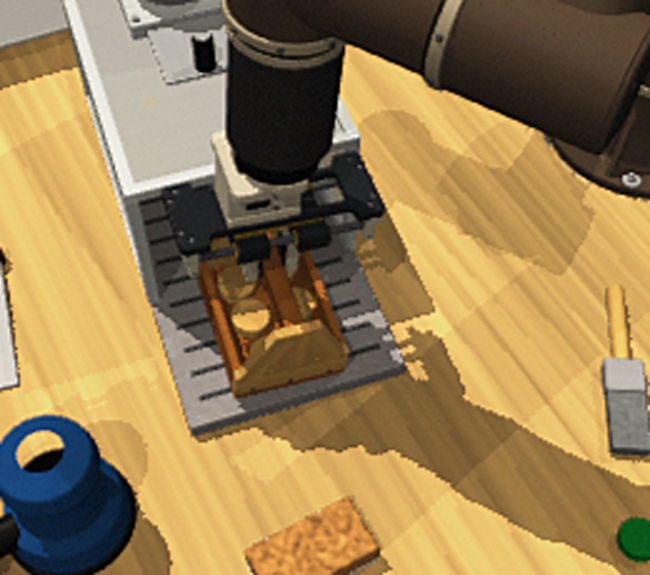

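The tote's top brushed the roof edge at about 48 N, well under 150. I had carried it a little too high. The picture shows it over the apron at crop (270,300), upright and nearly square, with rounds visible inside. I'm lowering it gently.

carry_out(commands=[0, 0, -0.1, 0, 1, 0, 0, -0.1, 0, 1, 0, 0, -0.08, 0, 1, 0, 0, 0, 0, 1])

```text
time_s: 11.25
tcp_pos: [0.5374, 0.0531, 0.1201]
eef_rot: [-174.6, -0.5, -99.6]
contact_force: [1.0, -5.4, 8.3]
gripper_width: 0.02
```

carry_out(commands=[0, 0, -0.05, 0, 1, 0, 0, -0.05, 0, 1, 0, 0, 0, 0, 1])

```text
time_s: 11.55
tcp_pos: [0.5399, 0.0534, 0.1182]
eef_rot: [-174.3, -0.4, -99.5]
contact_force: [4.1, -8.9, 18.6]
gripper_width: 0.0202
```

carry_out(commands=[0, 0, 0, 0, 0.4, 0, 0, 0, 0, 0.2, 0, 0, 0, 0, 0, 0, 0, 0, 0, -0.3, 0, 0, 0, 0, -0.6, 0, 0, 0, 0, -0.6])

```text
time_s: 12.15
tcp_pos: [0.5359, 0.0533, 0.1146]
eef_rot: [-174.7, -0.5, -99.6]
contact_force: [-0.1, -0.2, 0.6]
gripper_width: 0.0603
```

Run:
```python
from h import *
from scipy.spatial.transform import Rotation as R
s=st();M=R.from_euler('xyz',s['eef_rot'],degrees=True).as_matrix()
print(s['time_s'],s['tcp_pos'],s['contact_force'],s['joints'],s['gripper_width'],M.round(3))
d=np.array([-.165,-.986]);e=np.array([.986,-.165]); v=s['tcp_pos'][:2]-np.array([.526,-.008]);print('hood',v@d,v@e)
```

```text
12.15 [0.53591067 0.05325612 0.11459304] [-0.11782062 -0.22496797  0.58975055] [ 29.05896243  12.6508141  -32.7087189    5.61861511 -40.99293193
 -42.77416026] 0.060343562911969316 [[-0.167 -0.982  0.089]
 [-0.986  0.165 -0.024]
 [ 0.009 -0.092 -0.996]]
hood -0.062033798597422654 -0.00033534185951843994
```

carry_out(commands=[0, 0, 0.3, 0, -1, 0, 0, 0.8, 0, -1, 0, 0, 0.9, 0, -1, 0, 0, 0.9, 0, -1, 0, 0, 0.9, 0, -1, 0, 0, 0.9, 0, -1, 0, 0, 0, 0, -1])

```text
time_s: 12.85
tcp_pos: [0.5382, 0.0538, 0.3084]
eef_rot: [-174.3, -0.3, -99.6]
contact_force: [0.2, -0.0, -1.3]
gripper_width: 0.0878
```

carry_out(commands=[-0.15, -0.8, 0, 0, -1, -0.15, -0.8, 0, 0, -1, -0.15, -0.8, 0, 0, -1, -0.15, -0.8, 0, 0, -1, -0.15, -0.8, 0, 0, -1, 0, -0.75, 0, 0, -1, 0, 0, 0, 0, -1])

```text
time_s: 13.55
tcp_pos: [0.5055, -0.1393, 0.3023]
eef_rot: [-174.8, -0.5, -99.8]
contact_force: [-0.6, 0.2, -0.5]
gripper_width: 0.0877
```

Run:
```python
from h import *
from scipy.spatial.transform import Rotation as R
s=st();M=R.from_euler('xyz',s['eef_rot'],degrees=True).as_matrix()
d=cap('wrist');m=np.array(d['mount'])
W=np.eye(4);W[:3,:3]=M;W[:3,3]=s['tcp_pos'];d['camera_from_world']=np.linalg.inv(W@m)
t=cap('top');a=cap('scene')
print(s['tcp_pos'],s['contact_force'],proj(d,(.505,-.138,.244)))
P=[cv2.resize(d['frame'],(560,350)),t['frame'][130:270,300:524],a['frame'][60:280,200:420]]
I=np.zeros((600,800,3),np.uint8);I[:350,:560]=P[0]
I[355:600,:392]=cv2.resize(P[1],(392,245));I[355:600,400:645]=cv2.resize(P[2],(245,245))
cv2.imwrite('pics/m3.png',I[:,:,::-1])
```

```text
[ 0.50546476 -0.13925144  0.30228002] [-0.63991952  0.15669256 -0.47631042] [324.77007588 233.40098365]
```

View pics/m3.png

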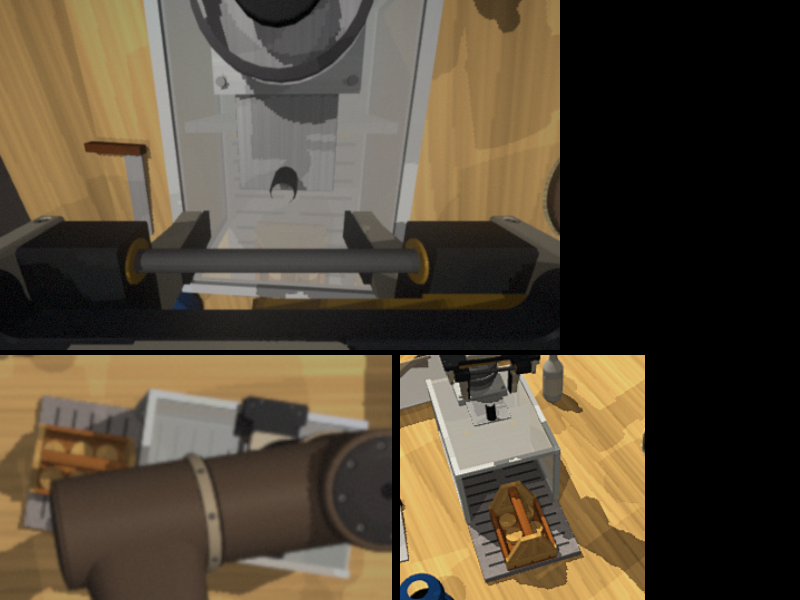

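Run:
```python
from h import *
from scipy.spatial.transform import Rotation as R
s=st();M=R.from_euler('xyz',s['eef_rot'],degrees=True).as_matrix()
d=cap('wrist');m=np.array(d['mount'])
W=np.eye(4);W[:3,:3]=M;W[:3,3]=s['tcp_pos'];d['camera_from_world']=np.linalg.inv(W@m)
g=cv2.cvtColor(d['frame'],cv2.COLOR_RGB2GRAY)
print(g[186:240:2,306:348:2])
for n,z in(('base',.202),('top',.244)):
  for q in(-.011,0,.011):
    print(n,q,[proj(d,np.array([.526-.165*(x-q)+0*.986,-.008-.986*(x-q),z])).round(1) for x in(.132,.142)])
```

```text
[[139 137 136 133 134 136 133 133 121 111  97 104 113 118 116 121 122 115
  117 116 118]
 [140 139 135 136 136 136 125  88  59  48  47  49  60  85 107 120 118 115
  118 114 117]
 [137 137 133 133 134 124  78  43  38  41  39  41  39  44  58 106 120 117
  117 119 117]
 [133 134 131 128 120  67  40  40  45  40  44  38  39  38  38  60 106 114
  120 116 118]
 [133 128 127 128  92  43  46  41  40  41  44  35  41  38  40  42  77 115
  115 114 117]
 [130 128 126 124  59  42  46  42  42  40  42  44  42  44  45  38  54 112
  121 118 115]
 [129 125 125 108  51  40  43  42  43  41  48  43  39  41  43  38  40 102
  116 118 122]
 [127 128 124  89  44  43  43  40  38  42  49  42  42  43  41  43  41  90
  112 117 130]
 [130 129 126  55  38  41  42  42  46  42  41  41  45  47  41  44  44  63
  111 128 132]
 [128 127 109  47  39  43  43  50  42  45  45  39  43  44  39  44  44  72
   89  91 126]
 [130 128  84  47  46  71  75  66  66  65  63  54  48  40  43  43  41  76
   91  92 110]
 [128 126  57  46  90 124 120  78  68  69  67  68  64  49  41  40  47  79
   86  88 112]
 [126 112  49  90 122 126 121  9
[... 942 characters left out ...]
139]
 [140 141 141 143 142 142 141 141 141 141 140 138 135 138 138 134 139 139
  138 138 136]
 [141 144 141 143 141 142 140 143 140 139 137 139 138 138 137 138 139 138
  138 140 136]
 [140 140 143 142 143 139 138 139 137 140 136 138 136 140 139 140 136 138
  134 137 137]
 [140 143 143 138 139 138 139 140 138 137 137 136 138 138 137 136 139 139
  137 137 138]]
base -0.011 [array([329.2, 197. ]), array([329.3, 184.9])]
base 0 [array([329. , 209.9]), array([329.1, 198.1])]
base 0.011 [array([328.9, 222.6]), array([329. , 211.1])]
top -0.011 [array([326. , 214.4]), array([326.1, 200.2])]
top 0 [array([325.9, 229.6]), array([326. , 215.8])]
top 0.011 [array([325.8, 244.3]), array([325.9, 230.9])]
```

The knob edges in the wrist image put it about 8 mm deeper than my first estimate, at hood x ≈ 0.141. I'm shifting there, then descending and gripping.

carry_out(commands=[-0.03, -0.2, 0, 0, -1, 0, 0, -0.5, 0, -1, 0, 0, -0.5, 0, -1, 0, 0, -0.5, 0, -1, 0, 0, -0.2, 0, 0, 0, 0, 0, 0, 1, 0, 0, 0, 0, 1, 0, 0, 0, 0, 1], grip_force=20)

```text
time_s: 14.55
tcp_pos: [0.5055, -0.1448, 0.2359]
eef_rot: [-174.6, -0.5, -99.6]
contact_force: [0.5, -0.5, -0.4]
gripper_width: 0.0612
```

carry_out(commands=[0, 0, 0, 0, 1, 0, 0, 0, 0, 1, 0, 0, 0, 0, 1, 0, 0, 0, 0, 1, 0, 0, 0, 0, 1, 0, 0, 0, 0, 1])

```text
time_s: 15.15
tcp_pos: [0.5047, -0.1448, 0.2348]
eef_rot: [-174.8, -0.5, -99.6]
contact_force: [-1.1, 1.2, 1.3]
gripper_width: 0.0222
```

carry_out(commands=[0.02, 0.1, 0, 0, 1, 0.05, 0.3, 0, 0, 1, 0.05, 0.3, 0, 0, 1, 0.05, 0.3, 0, 0, 1, 0.05, 0.3, 0, 0, 1, 0.05, 0.3, 0, 0, 1, 0, 0, 0, 0, 1])

```text
time_s: 15.85
tcp_pos: [0.5155, -0.0796, 0.2348]
eef_rot: [-174.8, -0.5, -99.6]
contact_force: [-3.3, 4.6, 4.7]
gripper_width: 0.0224
```

carry_out(commands=[0.02, 0.13, 0, 0, 1, 0.02, 0.1, 0, 0, 1, 0, 0, 0, 0, 1])

```text
time_s: 16.15
tcp_pos: [0.5168, -0.0716, 0.2348]
eef_rot: [-174.8, -0.5, -99.6]
contact_force: [-5.6, -0.1, 4.5]
gripper_width: 0.0231
```

carry_out(commands=[0.02, 0.1, 0, 0, 1, 0.02, 0.1, 0, 0, 1, 0, 0, 0, 0, 1])

```text
time_s: 16.45
tcp_pos: [0.5174, -0.0672, 0.2347]
eef_rot: [-174.9, -0.9, -99.7]
contact_force: [-3.5, -20.4, 3.4]
gripper_width: 0.0229
```

The end stop is reached (20 N resisting), so the gate is open. I'm releasing, rising, and going to the reach limit to build up the lean.

carry_out(commands=[-0.01, -0.05, 0, 0, 0.5, 0, 0, 0, 0, 0, 0, 0, 0, 0, -0.5, 0, 0, 0, 0, -0.5, 0, 0, 0.5, 0, -0.5, 0, 0, 0.9, 0, -0.5, 0, 0, 1, 0, -0.5, 0, 0, 1, 0, -0.5])

```text
time_s: 17.25
tcp_pos: [0.5186, -0.0652, 0.3723]
eef_rot: [-174.7, -0.5, -99.6]
contact_force: [-0.3, 0.3, 0.1]
gripper_width: 0.0651
```

carry_out(commands=[-0.2, -1, 0.3, 1, 1, -0.2, -1, 0.3, 1, 1, -0.2, -1, 0, 1, 1, -0.2, -1, 0, 1, 1, -0.2, -1, 0, 1, 1, -0.2, -1, 0, 1, 1, -0.2, -1, 0, 1, 1, -0.2, -1, 0, 1, 1])

```text
time_s: 18.05
tcp_pos: [0.4545, -0.3872, 0.3949]
eef_rot: [-174.7, -0.5, -67.4]
contact_force: [0.7, 0.4, 0.5]
gripper_width: 0.0072
```

carry_out(commands=[-0.2, -1, 0, 0.6, 1, -0.2, -1, 0, 0, 1, -0.2, -1, 0, 0, 1, -0.2, -1, 0, 0, 1, -0.2, -1, 0, 0, 1, -0.2, -1, 0, 0, 1, -0.2, -1, 0, 0, 1, -0.2, -1, 0, 0, 1])

```text
time_s: 18.85
tcp_pos: [0.3906, -0.7073, 0.3944]
eef_rot: [-174.7, -0.5, -65.2]
contact_force: [1.3, 0.3, 0.4]
gripper_width: 0.0002
```

```bash
cat >> h.py <<'E'
from scipy.spatial.transform import Rotation as R
def rep():
    s=st();M=R.from_euler('xyz',s['eef_rot'],degrees=True).as_matrix()
    z=M[:,2];p=s['tcp_pos'];D=np.array([-.165,-.986]);E=np.array([.986,-.165]);v=p[:2]-np.array([.526,-.008])
    print('t',round(s['time_s'],2),'p',p.round(4),'F',np.round(s['contact_force'],1),'w',round(s['gripper_width'],4),'j',np.round(s['joints'],1))
    print('lean',np.degrees(np.arccos(-z[2])).round(1),'dir',np.degrees(np.arctan2(z[1],z[0])).round(1),'yax',M[:,1].round(3),'azim',np.degrees(np.arctan2(p[1],p[0])).round(1),'hood',(v@D).round(4),(v@E).round(4))
    return s,M
E
python3 -c "from h import *;rep()"
```

```text
t 18.85 p [ 0.3906 -0.7073  0.3944] F [1.3 0.3 0.4] w 0.0002 j [-49.6  31.9  38.8  -5.  -94.9  74. ]
lean 5.3 dir 19.0 yax [-0.903 -0.419 -0.092] azim -61.1 hood 0.7118 -0.0181
```

carry_out(commands=[0.3, -0.9, -0.3, 0, 1, 0.4, -0.9, -0.3, 0, 1, 0.4, -0.9, 0, 0, 1, 0.4, -0.9, 0, 0, 1, 0.4, -0.9, 0, 0, 1, 0.4, -0.9, 0, 0, 1, 0.4, -0.9, 0, 0, 1, 0.4, -0.9, 0, 0, 1])

```text
time_s: 19.65
tcp_pos: [0.4663, -0.8913, 0.3127]
eef_rot: [-175.0, -7.2, -65.8]
contact_force: [0.3, -0.1, -0.8]
gripper_width: 0.0004
```

```bash
python3 -c "from h import *;rep()"
```

```text
t 19.65 p [ 0.4663 -0.8913  0.3127] F [ 0.3 -0.1 -0.8] w 0.0004 j [-52.6  55.1  71.7  -3.3 -98.4  76.4]
lean 8.8 dir -30.6 yax [-0.904 -0.418 -0.087] azim -62.4 hood 0.8808 0.0869
```

carry_out(commands=[0.4, -0.9, 0, 0, 1, 0.4, -0.9, 0, 0, 1, 0.4, -0.9, 0, 0, 1, 0.4, -0.9, 0, 0, 1, 0.4, -0.9, 0, 0, 1, 0.4, -0.9, 0, 0, 1, 0.4, -0.9, 0, 0, 1, 0.4, -0.9, 0, 0, 1])

```text
time_s: 20.45
tcp_pos: [0.5102, -1.0009, 0.2308]
eef_rot: [-175.3, -19.4, -66.9]
contact_force: [-0.1, 0.8, 0.2]
gripper_width: 0.0004
```

```bash
python3 -c "from h import *;rep()"
```

```text
t 20.45 p [ 0.5102 -1.0009  0.2308] F [-0.1  0.8  0.2] w 0.0004 j [-53.2  61.6  71.7  -0.  -80.2  77.1]
lean 19.9 dir -53.1 yax [-0.906 -0.416 -0.076] azim -63.0 hood 0.9816 0.1483
```

carry_out(commands=[0.4, -0.9, 0.4, 0, 1, 0.4, -0.9, 0.4, 0, 1, 0.4, -0.9, 0.4, 0, 1, 0.4, -0.9, 0.4, 0, 1, 0.4, -0.9, 0.4, 0, 1, 0.4, -0.9, 0.4, 0, 1, 0.4, -0.9, 0.4, 0, 1, 0.4, -0.9, 0.4, 0, 1])

```text
time_s: 21.25
tcp_pos: [0.54, -1.0768, 0.2732]
eef_rot: [-175.7, -33.7, -68.1]
contact_force: [-0.8, 0.7, 0.3]
gripper_width: 0.0005
```

```bash
python3 -c "from h import *;rep()"
```

```text
t 21.25 p [ 0.54   -1.0768  0.2732] F [-0.8  0.7  0.3] w 0.0005 j [-53.   62.3  71.7   4.5 -65.7  75.6]
lean 33.9 dir -60.4 yax [-0.91  -0.41  -0.062] azim -63.4 hood 1.0515 0.1901
```

Excellent: the lean is now 34° and growing. Two or three more rows will do.

carry_out(commands=[0.4, -0.9, 0.4, 0, 1, 0.4, -0.9, 0.4, 0, 1, 0.4, -0.9, 0.4, 0, 1, 0.4, -0.9, 0.4, 0, 1])

```text
time_s: 21.65
tcp_pos: [0.5543, -1.1126, 0.2936]
eef_rot: [-175.8, -40.7, -68.8]
contact_force: [0.2, -0.1, -0.5]
gripper_width: 0.0006
```

carry_out(commands=[-0.3, 0.9, 0.3, 0, 1, -0.3, 0.9, 0.3, 0, 1, -0.3, 0.9, 0.3, 0, 1, -0.3, 0.9, 0.3, 0, 1])

```text
time_s: 22.05
tcp_pos: [0.5109, -0.9814, 0.3389]
eef_rot: [-175.9, -40.7, -68.8]
contact_force: [0.4, -1.1, 1.6]
gripper_width: 0.0005
```

Run:
```python
from h import *
rep()
b=cap('top');import pickle;pickle.dump(b,open('t4.pkl','wb'))
f=b['frame'][130:260,290:530,::-1];cv2.imwrite('pics/t4.png',cv2.resize(f,None,fx=3.2,fy=3.2,interpolation=cv2.INTER_CUBIC))
```

```text
t 22.05 p [ 0.5109 -0.9814  0.3389] F [ 0.4 -1.1  1.6] w 0.0005 j [-50.1  40.4  29.2  12.7 -39.3  65.9]
lean 40.9 dir -62.5 yax [-0.913 -0.405 -0.055] azim -62.5 hood 0.9623 0.1457
```

View pics/t4.png

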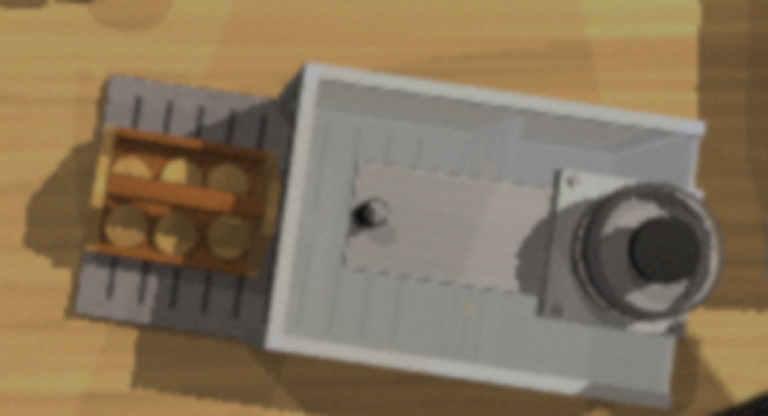

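The top view shows all six rounds in the tote. It stands on the apron with its bar from crop (108,185) to (235,200), turned about 1–2° from the hood edges, and the blade is pulled out with the knob at (372,213). The hand is leaned 41°. I'm turning it to point into the hood and carrying it round to the front.

carry_out(commands=[0, 0.8, 0.5, -0.3, 1, 0, 1, 0.5, -0.3, 1, 0, 1, 0.5, -0.3, 1, 0, 1, 0.5, -0.3, 1, 0, 1, 0.5, -0.3, 1, 0, 1, 0.2, -0.3, 1, 0, 1, 0, -0.3, 1, 0, 1, 0, -0.3, 1])

```text
time_s: 22.9
tcp_pos: [0.5114, -0.6691, 0.4479]
eef_rot: [-175.8, -40.7, -78.5]
contact_force: [0.3, -0.6, 0.2]
gripper_width: 0.0005
```

carry_out(commands=[0, 1, 0, -0.4, 1, 0, 1, 0, -0.4, 1, 0, 1, 0, -0.4, 1, 0, 1, 0, -0.4, 1, 0, 1, 0, -0.4, 1, 0, 1, 0, -0.4, 1, 0, 1, 0, -0.4, 1, 0, 1, 0, -0.4, 1])

```text
time_s: 23.7
tcp_pos: [0.511, -0.3491, 0.4476]
eef_rot: [-175.8, -40.7, -91.3]
contact_force: [1.6, 0.6, -0.6]
gripper_width: 0.0009
```

Run:
```python
from h import *
import pickle
rep()
b=pickle.load(open('t4.pkl','rb'));o=np.array([.526,-.008])
for n,x,y,z in[('nearTopL',97,180,.12),('nearbot',97,180,.06),('bar0',108,187,.122),('bar1',233,200,.122),('wallnearL',115,132,.062),('wallfarL',262,153,.062),('wallnearR',95,250,.062),('wallfarR',252,272,.062),('deckL',110,77,.02),('deckR',78,314,.02),('knob',370,213,.244)]:
  q=onz(b,290+x/3.2,130+y/3.2,z)[:2];v=q-o;print(n,q.round(4),'hood',(v@[-.165,-.986]).round(4),(v@[.986,-.165]).round(4))
```

```text
t 23.7 p [ 0.511  -0.3491  0.4476] F [ 1.6  0.6 -0.6] w 0.0009 j [  2.3   0.9 -25.2  44.5 -68.8 -20.7]
lean 40.9 dir -84.9 yax [-0.998 -0.025 -0.056] azim -34.3 hood 0.3388 0.0414
nearTopL [0.5556 0.1454] hood -0.1562 0.0039
nearbot [0.5611 0.1455] hood -0.1571 0.0093
bar0 [0.5492 0.1359] hood -0.1457 -0.0009
bar1 [0.5362 0.0274] hood -0.0366 0.0043
wallnearL [0.6049 0.1283] hood -0.1474 0.0553
wallfarL [ 0.5836 -0.0061] hood -0.0114 0.0565
wallnearR [0.4969 0.1482] hood -0.1492 -0.0545
wallfarR [0.4747 0.0054] hood -0.0047 -0.0528
deckL [0.6629 0.1317] hood -0.1603 0.112
deckR [0.4386 0.1652] hood -0.1564 -0.1147
knob [ 0.5153 -0.0669] hood 0.0598 -0.0008
```

carry_out(commands=[0.1, 1, 0, -0.3, 1, 0.1, 1, 0, -0.3, 1, 0.1, 1, 0, -0.3, 1, 0.1, 1, 0, -0.3, 1, 0.1, 1, 0, -0.3, 1, 0.1, 1, 0, -0.3, 1, 0.1, 1, 0, -0.3, 1, 0.1, 1, 0, -0.3, 1])

```text
time_s: 24.5
tcp_pos: [0.5431, -0.0285, 0.4473]
eef_rot: [-175.8, -40.6, -100.8]
contact_force: [0.1, -0.3, -0.7]
gripper_width: 0.0002
```

carry_out(commands=[0.1, 1, 0, -0.3, 1, 0.1, 1, 0, -0.3, 1, 0.1, 1, 0, -0.3, 1, 0.1, 1, 0, -0.3, 1, 0.05, 1, 0, -0.05, 1, 0, 0.9, 0, 0, 1, 0, 0, 0, 0, 1])

```text
time_s: 25.2
tcp_pos: [0.5613, 0.2099, 0.4451]
eef_rot: [-176.0, -40.8, -105.5]
contact_force: [0.3, -1.0, -0.3]
gripper_width: 0.0004
```

```bash
python3 -c "from h import *;rep()"
```

```text
t 25.2 p [0.5613 0.2099 0.4451] F [ 0.3 -1.  -0.3] w 0.0004 j [  50.2   25.    12.8   21.1 -113.1  -62.1]
lean 40.9 dir -99.4 yax [-0.973  0.223 -0.053] azim 20.5 hood -0.2207 -0.0012
```

carry_out(commands=[0, 0, -0.9, 0.4, 1, 0, 0, -1, 0.4, 1, 0, 0, -1, 0, 1, 0, 0, -1, 0, 1, 0, 0, -1, 0, 1, 0, 0, -1, 0, 1, 0, 0, -1, 0, 1, 0, 0, -1, 0, 1])

```text
time_s: 26.0
tcp_pos: [0.5608, 0.2054, 0.1297]
eef_rot: [-175.9, -40.6, -102.6]
contact_force: [1.0, -0.1, 0.1]
gripper_width: 0.0003
```

carry_out(commands=[0, 0, -0.7, 0, 1, 0, 0, -0.6, 0, 1, 0, 0, 0, 0, 1, 0, 0, 0, 0, 1])

```text
time_s: 26.4
tcp_pos: [0.561, 0.2053, 0.0796]
eef_rot: [-175.9, -40.7, -102.6]
contact_force: [0.6, -0.7, -0.4]
gripper_width: 0.0002
```

```bash
python3 -c "from h import *;rep()"
```

```text
t 26.4 p [0.561  0.2053 0.0796] F [ 0.6 -0.7 -0.4] w 0.0002 j [ 50.8  38.  -14.4  21.6 -74.7 -74.7]
lean 40.9 dir -96.3 yax [-0.984  0.172 -0.054] azim 20.1 hood -0.2161 -0.0006
```

carry_out(commands=[-0.05, -0.3, 0, 0, 1, -0.05, -0.3, 0, 0, 1, -0.05, -0.3, 0, 0, 1, -0.05, -0.3, 0, 0, 1, -0.05, -0.3, 0, 0, 1, -0.05, -0.3, 0, 0, 1, -0.05, -0.3, 0, 0, 1, -0.05, -0.3, 0, 0, 1])

```text
time_s: 27.2
tcp_pos: [0.5448, 0.1083, 0.0796]
eef_rot: [-175.8, -40.7, -102.6]
contact_force: [0.7, 4.4, 2.7]
gripper_width: -0.0
```

carry_out(commands=[-0.05, -0.3, 0, 0, 1, -0.05, -0.3, 0, 0, 1, -0.05, -0.3, 0, 0, 1, -0.05, -0.3, 0, 0, 1, -0.05, -0.3, 0, 0, 1, -0.03, -0.2, 0, 0, 1, 0, 0, 0, 0, 1])

```text
time_s: 27.9
tcp_pos: [0.5324, 0.0392, 0.0792]
eef_rot: [-176.0, -40.8, -102.7]
contact_force: [-0.6, -0.6, 0.1]
gripper_width: 0.0002
```

Run:
```python
from h import *
rep()
a=cap('scene');b=cap('top')
I=np.zeros((560,800,3),np.uint8)
I[:280,:560]=cv2.resize(b['frame'][130:260,290:550],(560,280),interpolation=cv2.INTER_CUBIC)
f=cv2.resize(a['frame'][70:260,210:390],(520,550),interpolation=cv2.INTER_CUBIC)
J=np.zeros((550,800,3),np.uint8);J[:,280:]=f;J[:130,:260]=b['frame'][130:260,290:550]
J[150:410,0:280]=cv2.resize(b['frame'][130:260,300:440],(280,260))
cv2.imwrite('pics/m5.png',J[:,:,::-1])
```

```text
t 27.9 p [0.5324 0.0392 0.0792] F [-0.6 -0.6  0.1] w 0.0002 j [ 41.5  30.3 -32.7  29.4 -63.2 -74.7]
lean 40.9 dir -96.5 yax [-0.983  0.174 -0.053] azim 4.2 hood -0.0476 -0.0014
```

View pics/m5.png

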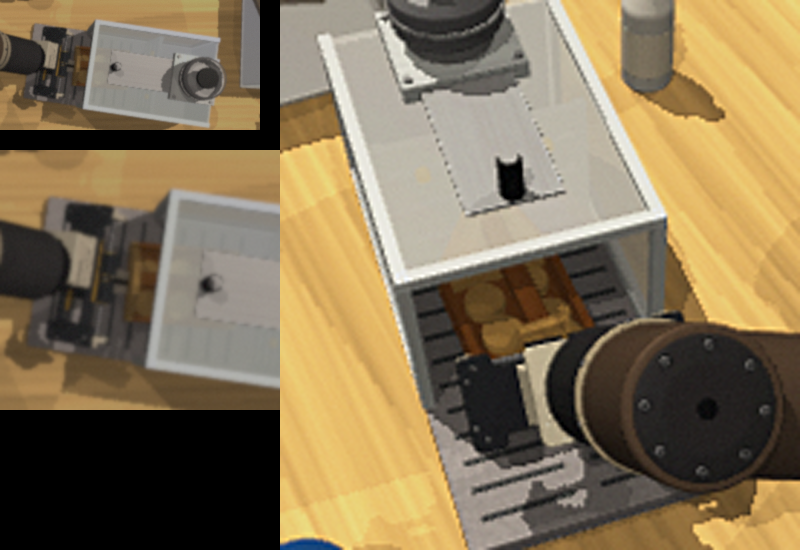

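The tote is sliding in square, with the roof edge clear of the hand. Now slowly, watching the force.

carry_out(commands=[-0.02, -0.12, 0, 0, 1, -0.02, -0.12, 0, 0, 1, -0.02, -0.12, 0, 0, 1, -0.02, -0.12, 0, 0, 1, -0.02, -0.12, 0, 0, 1, -0.02, -0.12, 0, 0, 1])

```text
time_s: 28.6
tcp_pos: [0.5286, 0.0118, 0.0793]
eef_rot: [-175.9, -40.7, -102.6]
contact_force: [0.1, 2.0, -2.0]
gripper_width: 0.0002
```

carry_out(commands=[-0.01, -0.05, 0, 0, 1, -0.01, -0.05, 0, 0, 1, -0.01, -0.05, 0, 0, 1])

```text
time_s: 28.9
tcp_pos: [0.5276, 0.0062, 0.0794]
eef_rot: [-175.9, -40.7, -102.6]
contact_force: [0.9, 1.8, -1.1]
gripper_width: 0.0007
```

carry_out(commands=[-0.005, -0.04, 0, 0, 1])

```text
time_s: 29.0
tcp_pos: [0.5273, 0.0046, 0.0794]
eef_rot: [-175.9, -40.7, -102.6]
contact_force: [-0.7, 1.8, -1.3]
gripper_width: 0.0004
```

carry_out(commands=[-0.005, -0.04, 0, 0, 1])

```text
time_s: 29.1
tcp_pos: [0.5272, 0.003, 0.0793]
eef_rot: [-175.9, -40.7, -102.6]
contact_force: [0.8, 1.6, -0.5]
gripper_width: 0.0001
```

carry_out(commands=[-0.005, -0.04, 0, 0, 1])

```text
time_s: 29.2
tcp_pos: [0.527, 0.0014, 0.0793]
eef_rot: [-175.9, -40.7, -102.6]
contact_force: [0.6, 1.7, -1.7]
gripper_width: 0.0002
```

carry_out(commands=[-0.005, -0.03, 0, 0, 1])

```text
time_s: 29.3
tcp_pos: [0.5268, 0.0002, 0.0794]
eef_rot: [-175.9, -40.7, -102.6]
contact_force: [-0.2, 2.4, -1.3]
gripper_width: 0.0003
```

carry_out(commands=[-0.005, -0.03, 0, 0, 1])

```text
time_s: 29.4
tcp_pos: [0.5266, -0.001, 0.0793]
eef_rot: [-175.9, -40.7, -102.6]
contact_force: [0.1, 2.1, -0.3]
gripper_width: 0.0007
```

carry_out(commands=[-0.005, -0.03, 0, 0, 1])

```text
time_s: 29.5
tcp_pos: [0.5269, -0.0016, 0.0793]
eef_rot: [-175.8, -40.6, -102.6]
contact_force: [1.6, 5.2, -0.6]
gripper_width: 0.0004
```

carry_out(commands=[-0.005, -0.03, 0, 0, 1])

```text
time_s: 29.6
tcp_pos: [0.5275, -0.0021, 0.0794]
eef_rot: [-175.8, -40.5, -102.6]
contact_force: [2.6, 7.4, -0.2]
gripper_width: 0.0
```

carry_out(commands=[-0.002, -0.015, 0, 0, 1, 0, 0, 0, 0, 1])

```text
time_s: 29.8
tcp_pos: [0.5278, -0.0022, 0.0795]
eef_rot: [-175.7, -40.5, -102.6]
contact_force: [2.7, 6.8, -0.9]
gripper_width: 0.0003
```

Run:
```python
from h import *
rep()
a=cap('scene');b=cap('top')
J=np.zeros((560,800,3),np.uint8)
J[:550,:450]=cv2.resize(a['frame'][100:210,260:350],(450,550),interpolation=cv2.INTER_CUBIC)
J[:520,460:]=cv2.resize(b['frame'][140:260,365:443],(340,520),interpolation=cv2.INTER_CUBIC)
J=np.clip(J.astype(int)*1.3,0,255).astype(np.uint8)
cv2.imwrite('pics/m6.png',J[:,:,::-1])
```

```text
t 29.8 p [ 0.5278 -0.0022  0.0795] F [ 2.7  6.8 -0.9] w 0.0003 j [ 38.2  28.5 -36.7  32.6 -60.1 -74.8]
lean 40.7 dir -96.0 yax [-0.984  0.17  -0.057] azim -0.2 hood -0.006 0.0008
```

View pics/m6.png

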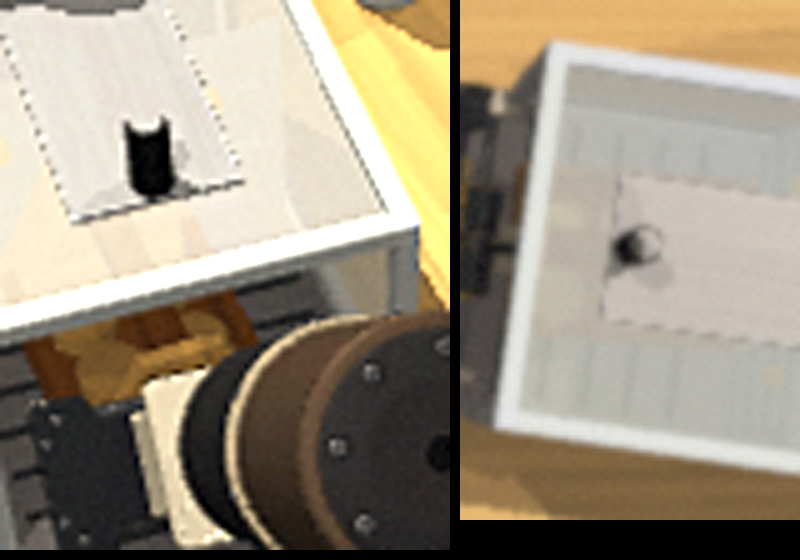

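Run:
```python
from h import *
for i in range(6):
  s=st();print(np.round(s['contact_force'],2),np.round(s['moment'],3));cams.capture('top')
```

```text
[ 3.94  5.79 -1.72] [ 4.18  -1.025  0.603]
[ 3.31  6.66 -1.34] [ 4.146 -1.019  0.644]
[ 2.92  6.48 -1.52] [ 4.161 -1.023  0.732]
[ 2.91  5.59 -1.44] [ 4.147 -1.027  0.673]
[ 3.15  6.18 -1.18] [ 4.165 -1.06   0.63 ]
[ 3.09  6.34 -0.94] [ 4.16  -1.126  0.629]
```

carry_out(commands=[0.01, 0.08, 0, 0, 1, 0.05, 0.3, 0, 0, 1, 0, 0, 0, 0, 1])

```text
time_s: 30.5
tcp_pos: [0.5289, 0.0123, 0.0794]
eef_rot: [-175.9, -40.7, -102.6]
contact_force: [0.4, 0.4, 0.2]
gripper_width: 0.0006
```

Run:
```python
from h import *
for i in range(4):
  s=st();print(np.round(s['contact_force'],2),np.round(s['moment'],3));cams.capture('top')
rep()
```

```text
[0.4  0.44 0.16] [ 2.17  -0.177 -0.003]
[ 0.2  -0.15  0.18] [ 2.23  -0.169 -0.024]
[ 0.29 -0.12 -0.5 ] [ 2.188 -0.17  -0.03 ]
[-0.86 -0.34  0.52] [ 2.197 -0.128 -0.018]
t 30.7 p [0.5281 0.011  0.0793] F [-0.5 -0.2 -0.6] w 0.0007 j [ 39.4  29.1 -35.5  31.4 -61.2 -74.7]
lean 40.9 dir -96.4 yax [-0.984  0.172 -0.054] azim 1.2 hood -0.0191 -0.001
```

Force rose from 2 N to about 7 N as the near end reached hood x ≈ +0.0156, which is plausible for baffle contact. I'm backing out to see whether that stop really was the baffle.

carry_out(commands=[0.08, 0.5, 0, 0, 1, 0.13, 0.8, 0, 0, 1, 0.13, 0.8, 0, 0, 1, 0.13, 0.8, 0, 0, 1, 0.13, 0.8, 0, 0, 1, 0, 0.8, 0.5, 0, 1, -0.3, 0.8, 0.5, 0, 1, -0.5, 0.7, 0.5, 0, 1])

```text
time_s: 31.5
tcp_pos: [0.5204, 0.2521, 0.1395]
eef_rot: [-175.9, -40.7, -102.7]
contact_force: [-0.4, 0.2, -0.2]
gripper_width: 0.0004
```

carry_out(commands=[-0.5, 0.7, 0.5, 0, 1, -0.3, 0.7, 0.5, 0, 1, 0, 0.7, 0.5, 0, 1, 0, 0.7, 0.5, 0, 1, 0, 0, 0, 0, 1])

```text
time_s: 32.0
tcp_pos: [0.489, 0.3667, 0.2214]
eef_rot: [-175.7, -40.5, -102.6]
contact_force: [-0.0, -0.6, -0.4]
gripper_width: 0.0004
```

Run:
```python
from h import *
import pickle
rep()
a=cap('scene');b=cap('top');pickle.dump((a,b),open('c7.pkl','wb'))
c=cv2.createCLAHE(3,(4,4))
def en(f):
  l=cv2.cvtColor(f,cv2.COLOR_RGB2LAB);l[...,0]=c.apply(l[...,0]);return cv2.cvtColor(l,cv2.COLOR_LAB2BGR)
# mean of a few frames for noise
A=np.mean([cams.capture('scene')['frame'] for _ in range(4)],0).astype(np.uint8)
B=np.mean([cams.capture('top')['frame'] for _ in range(4)],0).astype(np.uint8)
J=np.zeros((600,800,3),np.uint8)
J[:600,:400]=cv2.resize(en(A[70:250,225:345]),(400,600),interpolation=cv2.INTER_CUBIC)
J[:400,400:]=cv2.resize(en(B[145:255,370:480]),(400,400),interpolation=cv2.INTER_CUBIC)
cv2.imwrite('pics/m7.png',J)
```

```text
t 32.0 p [0.489  0.3667 0.2214] F [-0.  -0.6 -0.4] w 0.0004 j [ 63.   35.    3.9  13.6 -97.5 -77. ]
lean 40.7 dir -96.0 yax [-0.984  0.17  -0.057] azim 36.9 hood -0.3633 -0.0983
```

View pics/m7.png

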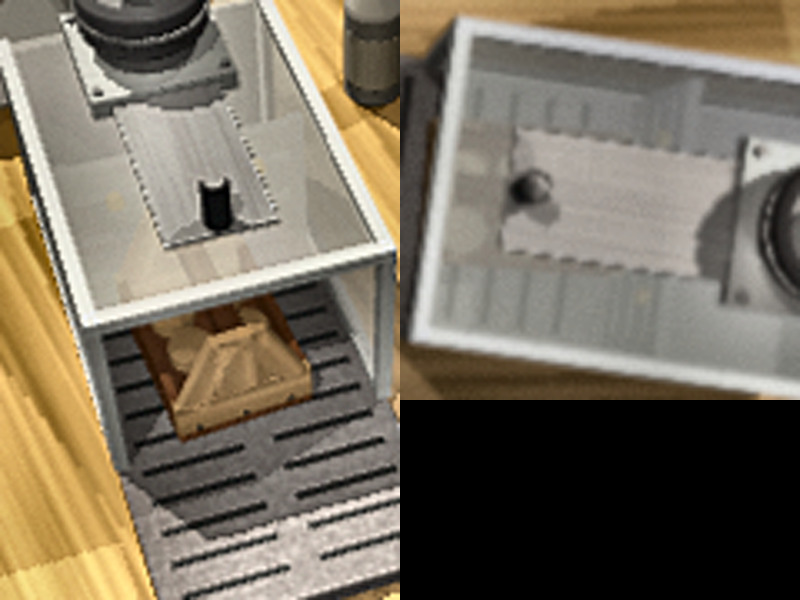

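Run:
```python
from h import *
import pickle
a,b=pickle.load(open('c7.pkl','rb'));o=np.array([.526,-.008])
def hd(n,d,u,v,z):
  q=onz(d,u,v,z)[:2]-o;print(n,'hood',(q@[-.165,-.986]).round(4),(q@[.986,-.165]).round(4))
S=lambda x,y:(225+x/3.333,70+y/3.333);T=lambda x,y:(370+(x-400)/3.636,145+y/3.636)
hd('nearL',a,*S(183,440),.02);hd('nearR',a,*S(313,400),.02);hd('nearR top42',a,*S(309,363),.062);hd('nearL top42',a,*S(177,405),.062)
hd('gableL',a,*S(213,338),.126);hd('gableR',a,*S(266,322),.126)
for z in(.02,.1,.15,.18):hd('baf%.2f'%z,b,*T(637,290),z);hd('baf2 %.2f'%z,b,*T(650,90),z)
# profile along deck line, hood y=-0.085 and +.085 at z=.02
for yy in(-.085,.08):
  g=[]
  for x in np.arange(.06,.24,.005):
    w=o+x*np.array([-.165,-.986])+yy*np.array([.986,-.165]);u,v=proj(b,[*w,.02]);g.append(int(cv2.getRectSubPix(cv2.cvtColor(b['frame'],cv2.COLOR_RGB2GRAY),(3,5),(float(u),float(v))).mean()))
  print(yy,g)
```

```text
nearL hood 0.011 0.0604
nearR hood 0.016 -0.0527
nearR top42 hood 0.0221 -0.052
nearL top42 hood 0.015 0.0603
gableL hood 0.0192 0.0246
gableR hood 0.0216 -0.0184
baf0.02 hood 0.2022 -0.0501
baf2 0.02 hood 0.1905 0.117
baf0.10 hood 0.1807 -0.0533
baf2 0.10 hood 0.1698 0.1031
baf0.15 hood 0.1673 -0.0554
baf2 0.15 hood 0.1569 0.0945
baf0.18 hood 0.1593 -0.0566
baf2 0.18 hood 0.1491 0.0893
-0.085 [135, 134, 132, 128, 127, 130, 131, 131, 131, 128, 127, 130, 131, 131, 130, 129, 127, 130, 131, 131, 131, 130, 130, 130, 129, 129, 129, 129, 129, 129, 129, 129, 130, 132, 132, 131]
0.08 [131, 131, 130, 128, 127, 130, 130, 130, 130, 128, 127, 129, 131, 131, 130, 128, 128, 129, 130, 130, 130, 131, 131, 130, 130, 130, 129, 129, 130, 132, 132, 129, 130, 132, 132, 131]
```

Run:
```python
from h import *
import pickle
a,b=pickle.load(open('c7.pkl','rb'));o=np.array([.526,-.008])
g=cv2.cvtColor(a['frame'],cv2.COLOR_RGB2GRAY).astype(np.float32)
def wp(x,y,z):return [*(o+x*np.array([-.165,-.986])+y*np.array([.986,-.165])),z]
def samp(P):
  q=np.array([proj(a,p) for p in P],np.float32);return cv2.remap(g,q[None,:,0],q[None,:,1],cv2.INTER_CUBIC)[0]
xs=np.arange(-.05,.04,.0005)
# slot minima and tote bottom edge at several lateral positions, z=.02 plane
for y in(-.085,-.07,-.045,-.03,-.015,.015,.03,.045,.07,.08):
  s=samp([wp(x,y,.02) for x in xs]);s=cv2.GaussianBlur(s[None],(0,0),3)[0]
  k=(xs<.0);mn=[xs[i].round(4) for i in range(2,len(s)-2) if s[i]==s[max(0,i-12):i+13].min() and s[i]<s[max(0,i-24):i+25].max()-12]
  dg=np.gradient(s);i=np.argmax(np.where(xs>-.005,dg,-9));print(y,'slots',mn,'edge',xs[i].round(4),dg[i].round(2))
```

```text
-0.085 slots [np.float64(-0.0395), np.float64(-0.0095), np.float64(0.02)] edge 0.023 4.77
-0.07 slots [np.float64(-0.0395), np.float64(-0.0095), np.float64(0.021)] edge 0.0245 4.92
-0.045 slots [np.float64(-0.04), np.float64(-0.0215), np.float64(-0.01), np.float64(0.0205)] edge -0.005 4.01
-0.03 slots [np.float64(-0.04), np.float64(-0.0255), np.float64(-0.0095), np.float64(0.0205)] edge -0.005 3.5
-0.015 slots [np.float64(-0.0395), np.float64(-0.01), np.float64(0.02)] edge -0.005 4.45
0.015 slots [np.float64(-0.0405), np.float64(0.017)] edge 0.02 3.35
0.03 slots [np.float64(-0.04), np.float64(-0.01), np.float64(0.016)] edge -0.005 3.12
0.045 slots [np.float64(-0.04), np.float64(-0.01), np.float64(0.018)] edge -0.005 3.3
0.07 slots [np.float64(-0.04), np.float64(-0.01), np.float64(0.02)] edge 0.0235 5.15
0.08 slots [np.float64(-0.0405), np.float64(-0.0095), np.float64(0.02)] edge 0.0235 4.61
```

```bash
cat > yaw.py <<'E'
from h import *
o=np.array([.526,-.008])
def wp(x,y,z):return [*(o+x*np.array([-.165,-.986])+y*np.array([.986,-.165])),z]
def meas():
  f=np.mean([cams.capture('scene')['frame'] for _ in range(3)],0).astype(np.float32);a=cams.capture('scene');c=f[...,0]-f[...,2]
  xs=np.arange(-.03,.05,.0005);Y=[];X=[]
  for y in np.arange(-.048,.0481,.006):
    q=np.array([proj(a,wp(x,y,.02)) for x in xs],np.float32);s=cv2.remap(c,q[None,:,0],q[None,:,1],cv2.INTER_LINEAR)[0]
    i=np.argmax(s>35)
    if i: Y.append(y);X.append(xs[i])
  X=np.array(X);Y=np.array(Y);p=np.polyfit(Y,X,1);k=abs(X-np.polyval(p,Y))<.004;p=np.polyfit(Y[k],X[k],1)
  print(X.round(4));print('near end x',p[1].round(4),'slope rad',p[0].round(4))
E
python3 -c "from yaw import *;meas()"
```

```text
[0.0195 0.0195 0.0195 0.0185 0.018  0.0175 0.0175 0.0165 0.0155 0.0155
 0.0155 0.0145 0.014  0.014  0.0135 0.0135 0.0125]
near end x 0.0162 slope rad -0.0762
```

The near end sits at hood x = 0.016, but the tote is yawed 0.076 rad with its left side lagging, so only one far corner touches. The deck slots read dead straight in my frame (−0.040, −0.010, 0.020 at every width), so the yaw is real. I'll push again with the fingers spread about 64 mm, so the two tips square it against the baffle.

carry_out(commands=[0.4, -0.8, 0, 0, -0.45, 0.45, -1, 0, 0, -0.45, 0.5, -1, 0, 0, -0.45, 0.45, -1, 0, 0, -0.45, 0, 0, -0.9, 0, -0.45, 0, 0, -1, 0, -0.45, 0, 0, -0.9, 0, -0.45, 0, 0, -0.9, 0, -0.45])

```text
time_s: 33.5
tcp_pos: [0.5605, 0.2111, 0.0702]
eef_rot: [-175.9, -40.7, -102.7]
contact_force: [-0.1, 0.2, -1.1]
gripper_width: 0.0588
```

```bash
python3 -c "from h import *;rep()"
```

```text
t 33.5 p [0.5605 0.2111 0.0702] F [-0.1  0.2 -1.1] w 0.0588 j [ 51.1  38.8 -14.2  21.5 -74.2 -75.1]
lean 40.8 dir -96.3 yax [-0.983  0.173 -0.055] azim 20.6 hood -0.2217 -0.0021
```

carry_out(commands=[-0.05, -0.6, 0, 0.12, -0.45, -0.1, -0.6, 0, 0, -0.45, -0.1, -0.6, 0, 0, -0.45, -0.1, -0.6, 0, 0, -0.45, -0.1, -0.6, 0, 0, -0.45, -0.1, -0.6, 0, 0, -0.45, -0.1, -0.6, 0, 0, -0.45, 0, 0, 0, 0, -0.45])

```text
time_s: 34.3
tcp_pos: [0.533, 0.0404, 0.0716]
eef_rot: [-176.0, -40.8, -102.2]
contact_force: [0.5, -0.1, 0.2]
gripper_width: 0.0633
```

carry_out(commands=[-0.03, -0.2, 0, 0, -0.45, -0.03, -0.2, 0, 0, -0.45, -0.03, -0.2, 0, 0, -0.45, -0.03, -0.2, 0, 0, -0.45, 0, 0, 0, 0, -0.45])

```text
time_s: 34.8
tcp_pos: [0.5291, 0.0102, 0.0713]
eef_rot: [-175.9, -40.7, -102.2]
contact_force: [0.3, 0.4, -0.7]
gripper_width: 0.0635
```

```bash
python3 -c "from h import *;rep();import plant;print(st()['moment'])"
```

```text
t 34.8 p [0.5291 0.0102 0.0713] F [ 0.3  0.4 -0.7] w 0.0635 j [ 39.2  29.7 -36.1  32.2 -60.1 -75.2]
lean 40.9 dir -95.9 yax [-0.985  0.165 -0.054] azim 1.1 hood -0.0185 0.0001
[ 2.21067634 -0.09460374 -0.02764736]
```

carry_out(commands=[-0.007, -0.04, 0, 0, -0.45, -0.007, -0.04, 0, 0, -0.45, -0.007, -0.04, 0, 0, -0.45, -0.007, -0.04, 0, 0, -0.45, -0.007, -0.04, 0, 0, -0.45, -0.007, -0.04, 0, 0, -0.45])

```text
time_s: 35.4
tcp_pos: [0.528, 0.0016, 0.0713]
eef_rot: [-175.9, -40.7, -102.1]
contact_force: [-0.4, -0.2, 0.4]
gripper_width: 0.0637
```

carry_out(commands=[-0.005, -0.03, 0, 0, -0.45])

```text
time_s: 35.5
tcp_pos: [0.5278, 0.0004, 0.0713]
eef_rot: [-175.9, -40.7, -102.1]
contact_force: [0.9, 1.4, 0.7]
gripper_width: 0.0635
```

carry_out(commands=[-0.005, -0.03, 0, 0, -0.45])

```text
time_s: 35.6
tcp_pos: [0.5281, -0.0002, 0.0713]
eef_rot: [-175.8, -40.6, -102.1]
contact_force: [1.3, 3.6, 0.4]
gripper_width: 0.0633
```

carry_out(commands=[-0.004, -0.025, 0, 0, -0.45])

```text
time_s: 35.7
tcp_pos: [0.5285, -0.0007, 0.0714]
eef_rot: [-175.8, -40.6, -102.1]
contact_force: [2.3, 4.9, -0.8]
gripper_width: 0.0634
```

carry_out(commands=[-0.004, -0.025, 0, 0, -0.45])

```text
time_s: 35.8
tcp_pos: [0.5288, -0.0013, 0.0714]
eef_rot: [-175.7, -40.5, -102.1]
contact_force: [3.4, 6.5, -0.9]
gripper_width: 0.0638
```

```bash
python3 -c "from yaw import *;rep();meas();print(st()['moment'])"
```

```text
t 35.8 p [ 0.5288 -0.0013  0.0714] F [ 3.4  6.5 -0.9] w 0.0638 j [ 38.2  29.2 -37.2  33.3 -59.1 -75.3]
lean 40.7 dir -95.6 yax [-0.985  0.162 -0.056] azim -0.1 hood -0.0071 0.0016
[ 0.0495  0.04    0.028   0.0115 -0.027 ]
near end x 0.02 slope rad -0.6667
[ 3.63275427 -0.95613722  0.84985446]yaw.py:11: RankWarning: Polyfit may be poorly conditioned
  X=np.array(X);Y=np.array(Y);p=np.polyfit(Y,X,1);k=abs(X-np.polyval(p,Y))<.004;p=np.polyfit(Y[k],X[k],1)
```

carry_out(commands=[-0.003, -0.015, 0, 0, -0.45, 0, 0, 0, 0, -0.45, 0, 0, 0, 0, -0.45])

```text
time_s: 36.3
tcp_pos: [0.529, -0.0015, 0.0714]
eef_rot: [-175.7, -40.5, -102.1]
contact_force: [3.8, 5.4, -0.8]
gripper_width: 0.0638
```

carry_out(commands=[-0.003, -0.015, 0, 0, -0.45, 0, 0, 0, 0, -0.45])

```text
time_s: 36.5
tcp_pos: [0.5292, -0.0018, 0.0714]
eef_rot: [-175.7, -40.5, -102.1]
contact_force: [3.5, 5.7, -1.1]
gripper_width: 0.0637
```

```bash
python3 -c "from yaw import *;rep();print(st()['moment'])"
```

```text
t 36.5 p [ 0.5292 -0.0018  0.0714] F [ 3.5  5.7 -1.1] w 0.0637 j [ 38.1  29.1 -37.3  33.4 -58.9 -75.3]
lean 40.7 dir -95.5 yax [-0.985  0.161 -0.057] azim -0.2 hood -0.0066 0.0021
[ 4.13008639 -1.27877966  1.11114695]
```

The force pulls the hand sideways to the left, which fits the tote pivoting about its far right corner while the tips drag on its end. I'll follow that pivot by shifting left as I push, still watching the force.

carry_out(commands=[0.05, -0.015, 0, 0, -0.45, 0.035, -0.03, 0, 0, -0.45])

```text
time_s: 36.7
tcp_pos: [0.5319, -0.0043, 0.0714]
eef_rot: [-175.8, -40.5, -102.1]
contact_force: [2.7, 4.8, -0.4]
gripper_width: 0.0636
```

carry_out(commands=[0.035, -0.03, 0, 0, -0.45, 0, 0, 0, 0, -0.45])

```text
time_s: 36.9
tcp_pos: [0.5333, -0.0057, 0.0714]
eef_rot: [-175.8, -40.6, -102.1]
contact_force: [2.7, 4.3, -0.4]
gripper_width: 0.0638
```

carry_out(commands=[0.035, -0.03, 0, 0, -0.45, 0, 0, 0, 0, -0.45])

```text
time_s: 37.1
tcp_pos: [0.5348, -0.0067, 0.0714]
eef_rot: [-175.7, -40.5, -102.1]
contact_force: [3.5, 4.9, 0.0]
gripper_width: 0.0637
```

carry_out(commands=[0.035, -0.03, 0, 0, -0.45, 0, 0, 0, 0, -0.45])

```text
time_s: 37.3
tcp_pos: [0.5359, -0.0074, 0.0713]
eef_rot: [-175.7, -40.5, -102.1]
contact_force: [-2.4, 11.5, 0.9]
gripper_width: 0.0634
```

The force has turned square-on (11.5 N), so I'm stopping there, backing off and measuring again.

carry_out(commands=[-0.02, 0.1, 0, 0, -0.45, 0.05, 0.4, 0, 0, -0.45, 0.13, 0.8, 0, 0, -0.45, 0.13, 0.8, 0, 0, -0.45, 0.13, 0.8, 0, 0, -0.45, 0.1, 0.8, 0.3, 0, -0.45, 0, 0.8, 0.5, 0, -0.45, -0.5, 0.7, 0.5, 0, -0.45])

```text
time_s: 38.1
tcp_pos: [0.5358, 0.2006, 0.1232]
eef_rot: [-175.9, -40.8, -102.1]
contact_force: [0.0, 0.1, -0.5]
gripper_width: 0.0636
```

carry_out(commands=[-0.7, 0.6, 0.5, 0, -0.45, -0.7, 0.6, 0.5, 0, -0.45, -0.2, 0.7, 0.5, 0, -0.45, 0, 0.7, 0.5, 0, -0.45, 0, 0, 0, 0, -0.45])

```text
time_s: 38.6
tcp_pos: [0.4716, 0.3072, 0.2055]
eef_rot: [-175.7, -40.5, -102.0]
contact_force: [-0.9, -1.0, -0.1]
gripper_width: 0.0634
```

Run:
```python
from yaw import *
rep();meas()
f=np.mean([cams.capture('scene')['frame'] for _ in range(3)],0).astype(np.uint8)
cv2.imwrite('pics/s8.png',cv2.resize(f[60:260,210:390,::-1],None,fx=3,fy=3,interpolation=cv2.INTER_CUBIC))
```

```text
t 38.6 p [0.4716 0.3072 0.2055] F [-0.9 -1.  -0.1] w 0.0634 j [ 62.2  30.7  -6.2  14.3 -91.5 -77.3]
lean 40.6 dir -95.5 yax [-0.985  0.16  -0.057] azim 33.1 hood -0.3018 -0.1056
[0.0355 0.021  0.02   0.0195 0.02   0.0195 0.0205 0.0195 0.019  0.019
 0.019  0.0205 0.02   0.0195 0.0195 0.0195 0.02  ]
near end x 0.0198 slope rad -0.0059
```

Now square: slope −0.006 rad, near end at 0.0198 across the width. The far end is then at 0.180, the same depth at which the corner first touched the baffle. Next, a numeric check of the gate.

Run:
```python
from yaw import *
import pickle
a0,b0=pickle.load(open('c0.pkl','rb'))
def knob(d,box):
  g=cv2.cvtColor(d['frame'],cv2.COLOR_RGB2GRAY);x0,y0,x1,y1=box
  m=(g[y0:y1,x0:x1]<50).astype(np.uint8);n,l,s,c=cv2.connectedComponentsWithStats(m)
  i=1+np.argmax(s[1:,4]);x,y,w,h,A=s[i];u=x0+x+w/2
  r=[]
  for v,z,off in((y0+y+h,.202,.011),(y0+y,.244,-.0)): # bottom = base near edge
    q=onz(d,u,v,z)[:2]-o;r.append(((q@[-.165,-.986]).round(4),(q@[.986,-.165]).round(4)))
  print((x0+x,y0+y,w,h,A),r)
knob(a0,(268,95,296,125))
a=cap('scene');knob(a,(272,112,305,145))
hsv=cv2.cvtColor(a['frame'],cv2.COLOR_RGB2HSV)
m=cv2.inRange(hsv,(5,120,60),(22,255,255))
for d in(a0,a):
  h=d['frame'][290:335,295:358].astype(int);mm=(h[...,0]-h[...,2]>95);print('cork',np.argwhere(mm).mean(0).round(1),mm.sum())
```

```text
(np.int32(277), np.int32(104), np.int32(10), np.int32(15), np.int32(102)) [(np.float64(0.1295), np.float64(0.006)), (np.float64(0.1367), np.float64(0.0002))]
(np.int32(285), np.int32(125), np.int32(10), np.int32(16), np.int32(105)) [(np.float64(0.0485), np.float64(0.0077)), (np.float64(0.059), np.float64(0.0016))]
cork [19.6 29.7] 2308
cork [19.6 29.9] 2334
```

View pics/s8.png

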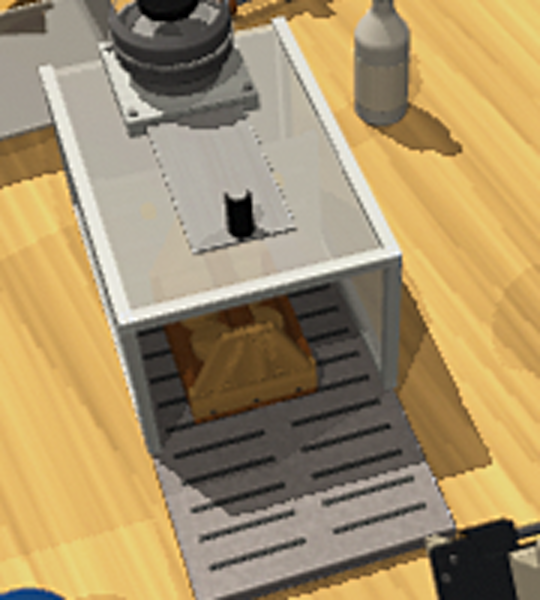

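The view shows the tote square in the hood, parallel to the deck slots, with its near end at (255,395) and the knob at (240,212). The knob travelled about 79–81 mm to the end stop and the cork block hasn't moved. I'm handing in.

```bash
python3 -c "from h import *;rep();print(r.close_job())"
```

```text
t 39.0 p [0.4714 0.3018 0.2029] F [-0.9  0.3  0.4] w 0.0634 j [ 61.9  30.7  -6.7  14.3 -91.3 -77.3]
lean 40.9 dir -95.9 yax [-0.985  0.165 -0.054] azim 32.6 hood -0.2964 -0.1049
the job is handed in; nothing more can be done
None
```

I handed the job in at 39 s with the tote against the baffle and the gate open. The system reports no verdict, so this rests on my own checks.

**What I did:**
- I lifted the tote by its bar and stood it on the apron.
- I pulled the gate open by its knob.
- The moves give no direct tilt, so I leaned the hand about 41° by pushing it against the arm's reach limit. I then slid the tote in with the fingertips.
- The first push left the tote yawed 0.076 rad, touching the baffle at one corner. A second push with the fingers spread squared it.

**Last checks:**

| Check | Result |
|---|---|
| Tote square to hood | about 0.006 rad off |
| Tote near end | 19.8 mm inside the roof edge |
| Tote far end | about 180 mm in, where its corner first met the baffle |
| Gate | knob travelled about 78–81 mm and hit its end stop at about 20 N |
| Cork block | did not move in the image |
| Hand | clear of everything |

**Weak points:**
- **Bump on the roof edge:** I carried the tote slightly too high and brushed the edge at about 48 N, against a limit of 150 N.
- **Last push on the baffle:** it peaked at about 11.5 N at the wrist, including about 2 N of sliding friction. The baffle gives at about 12 N, and I did not measure its movement directly.
- **Rounds:** I counted all six in the tote on the apron, before the slide. In the hood only some were visible.
- **Gate reading:** camera views disagreed by 5–8 mm on the knob's exact position, so I relied on its travel and the end stop.

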